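Clamp the deodorant canister into its shelf cradle

ROBOT

A 6-joint arm with a two-finger parallel gripper is mounted at the origin on the work surface. World frame = base frame: x ahead of the robot, y to its left, z up, the work surface at z = 0. Lengths are in m, angles in rad, forces in N, time in s.
With the tool pointing down it reaches from about 0.35 to 1 m from the base axis. Payload 7.1 kg.
Tool frame: the origin (TCP) lies midway between the tips of the shut fingers; the grasp point (between the pads) lies 19 mm behind it; z points along the fingers, y is the line along which they close (so a half turn about z gives the same grasp; the last joint's range is limited). The gripper opens to 85 mm and grips with 20 to 120 N. Pads are 22 mm wide; open, the fingers measure 114 mm over their backs; the gripper's body (76 mm by 85 mm) begins 54 mm behind the grasp point. The pads swing forward as they close: fully open they stand 13 mm farther back than shut.
Start: joints at [-1.281, 0.423, 1.63, -0, 1.089, -0.019], TCP at [0.19, -0.595, 0.231] pointing down, gripper open.
Joint ranges: [-3, 3], [-0.9, 2.11], [0.09, 2.58], [-1.31, 4.45], [0.11, 2.69], [-2.54, 2.54]. Speed limits (rad/s): [2.39, 2.39, 3.01, 3.14, 3.14, 3.14].

INTERFACE

Orientations are given as a unit quaternion [w, x, y, z].
In Python, from rig import bot, vision gives the robot as it stands.
- The arm moves only by the shell command python3 -m pendant 'ROWS' [FORCE]. ROWS is JSON, one flat list of numbers, 7 for each row, row after row: the turn, a rotation vector about the world's x, y, z each as a share of 60 degrees, from -1 to 1, then the shift along the world's x, y, z each as a share of 10 cm, from -1 to 1, then the closure, from 0 (fully open) to 1 (shut). A call has exactly 5 rows; each row is the pose to reach, as a shift and turn from the pose commanded when the call began; what a row does not reach only later rows make up. A row lasts 1/12 s, in which the tool goes at most 41.7 mm and 7.16 degrees, less where a joint would pass 70% of its speed; a pose out of reach is approached as far as the arm can. A call with a number of a shift or a turn outside -1 to 1 is refused whole. A call with a gripper value outside its range is refused whole. The fingers move at their own pace and stop on an object; FORCE is the grip in N (left out, the last holds). Time passes only in rows, so rows that repeat a pose let the fingers close, or fill a call up. It gives the time, the measured TCP pose, the force, the opening and the grip force at its end, in the units of the state.
- bot.read_state(): the state, without advancing time (a new reading comes with each control period).
- vision.snapshot(name): name is "scene" or "top" or "wrist"; returns a dict with "color" (480x640x3 uint8, red, green, blue), "intrinsics" (3x3 intrinsics, pixels), "dist_coeffs" ([k1, k2, p1, p2, k3] as OpenCV has them; the pictures are not rectified), "R" (3x3) and "t" (3): a world point X has camera coordinates R X + t. Camera axes: x right, y down, z forward; pixel columns grow to the right and rows downward; lengths in m; the calibration is good to about 2 mm. A picture is of the moment at which its call begins. There is no depth.
- bot.close_job(): hands the job in; it is judged then, once.
The state is a dict: "time_s": time; "joint_pos": joint angles; "joint_velocities": joint speeds; "joint_efforts": joint torques, N m; "eef_pos": TCP position; "eef_rot": TCP orientation; "wrist_force": force on the tool from outside, world axes, zero at the start; "ft_torque": the same for the moment, N m; "width": finger opening in m; "grip_force": force on a finger pad.
Only numpy, scipy, OpenCV 4.12 (cv2) and the standard library are available. Lean on these libraries where they do the work, as an engineer would, in place of code of your own. Each camera call takes 0.05 s, during which the arm holds its last target. There are 200 camera calls.

TASK

The deodorant canister lying on the black travel case belongs in the clamp cradle. Lift the cradle's sprung bar clear of its fork and swing it well aside, gently lay the canister in the saddles and slide it, flat base first, only until it lightly presses the sprung pad of the backstop, without ramming the pad. Then swing the bar back over the fork and let it down gently, without letting it snap or pressing it hard, so that it lies in the fork and holds the canister; leave everything else on the shelf where it stands.

Things in the scene. Friction and masses are not known exactly. Their poses are not given: they have to be found in the camera images.
- cradle: Fixed clamp cradle on a plywood plate (165 x 122 x 10 mm). Origin on the shelf surface under the channel's axis; x runs along the channel to the backstop, y across it to the bar's post, z up. Two grey V saddles at x = -12 and +44 mm (12 mm long, sides at 40 deg, out to y = +-21 mm, up to z = 33 mm) carry the canister.
- seat (a point): Point of the cradle (its x = 0, y = 0, z = 46.5 mm; axes as the cradle's) on the line where the seated canister's axis lies: a seated canister has its underside at z = 24 mm and its top at z = 69 mm above the shelf.
- post (a point): Top of the bar's fixed upright steel post, radius 6 mm, at x = 48, y = +58, z = 114 mm of the cradle. The bar slides up and turns on this post.
- fork (a point): Top of the aluminium fork, half-way between its prongs, at x = 48, y = -38, z = 80 mm of the cradle. The prongs are 8 mm thick along y; the gap between them is 18 mm along x, for the 10 mm wide bar.
- collar (a joint): Height of the bar above its lowest place, m: 0 is right down (bar underside 64 mm above the shelf), at most 0.035. Spring and weight pull it down with about 6.5 N at 0 and 1.2 N more per 10 mm. On a seated canister it reads 0.005. The bar clears the prongs from 0.016 up.
- clamp_bar: Aluminium bar 10 mm wide, 8 mm thick, 126 mm long. Origin on the post's axis at the bar's underside; the bar points along its own -y. In the fork its axes agree with the cradle's. Lifted, it turns aside up to 1.75 rad counter-clockwise from above, free end towards the cradle's +x, and stays at the angle where it is left; let go aside, it drops to its lowest place.
- knob (a point): Centre (half-way up) of the grey upright round knob on the bar's free end: 18 mm in diameter, 36 mm tall, standing on the bar's top, 120 mm from the post's axis, centre 26 mm above the bar's underside. The bar runs from under the knob towards the post.
- backstop: Fixed grey block closing the channel's end; frame as the cradle's, block centred at x = 119 mm, 22 x 36 mm, up to z = 60 mm. A rod with a round black pad (26 mm wide, on the canister's axis) sticks out towards the saddles by an unmeasured amount: pad face at x = 75 to 91 mm. The pad gives 6 mm on a spring (0.8 N at touch, 1.6 N at the end), then is rigid; leave it lightly pressed.
- canister_centre (a point): Centre of the aluminium canister, 150 mm long, about 200 g: body 45 mm in diameter, 120 mm long, white cap 36 mm in diameter, 30 mm long. x runs along it to its flat base (base at +75 mm, body from -45 mm, cap beyond). It starts lying on the case, centre 52.5 mm above the shelf. In the cradle its x goes along the cradle's x. Held at its centre or capward, fingers clear fork and post.
- case: Fixed closed black silicone travel case, 190 x 86 x 30 mm, origin at the centre of its underside, x along its length. Two 5 mm high ridges on its lid, 34 mm apart, keep the canister from rolling.
- canister_base (a point): Centre of the canister's flat base, the uncapped end: 75 mm from the canister's centre along its x. This end goes against the pad.
Not all that is in view belongs to the job. Of the things like the cradle, leave any that is pink or turquoise; of the rest the smaller one is meant.

How it is judged:
On the way, in this order (a step that is already met when the one before it is completed fails the run):
1. the bar is lifted out of the fork and turned at least 1 rad aside (angle between the y axis of clamp_bar and the y axis of cradle, either way round above 1 rad), for 0.2 s.
2. with the bar still aside, the canister lies in the saddles with its base pressing the sprung pad (angle between the y axis of clamp_bar and the y axis of cradle, either way round above 0.8 rad and y of canister_centre in the frame of cradle between -0.004 and 0.004 m and z of canister_centre in the frame of cradle between 0.043 and 0.0495 m and x of canister_base in the frame of cradle between 0.07 and 0.101 m and angle between the x axis of canister_centre and the x axis of cradle, either way round below 0.06 rad and contact force between canister and backstop above 0.3 N), for 0.2 s.
At the end, for the whole second after the job is handed in: The canister lies still in both saddles (within 4 mm sideways, 3 mm in height, 0.06 rad), its base pressing the pad with 0.3 N or more; the bar lies in the fork (within 0.08 rad, collar 3 to 7.5 mm) and bears on the canister with 2 N or more (y of canister_centre in the frame of cradle between -0.004 and 0.004 m and z of canister_centre in the frame of cradle between 0.043 and 0.0495 m and x of canister_base in the frame of cradle between 0.07 and 0.101 m and angle between the x axis of canister_centre and the x axis of cradle, either way round below 0.06 rad and contact force between canister and backstop above 0.3 N and angle between the y axis of clamp_bar and the y axis of cradle, either way round below 0.08 rad and value of joint collar between 0.003 and 0.0075 m and contact force between clamp_bar and canister above 2 N and linear speed of canister below 0.01 m/s); the robot touches nothing.
It fails at once if the canister is rammed against the backstop (over 15 N) (contact force between canister and backstop above 15 N).
It fails at once if the bar is pressed hard onto the canister (over 25 N) (contact force between clamp_bar and canister above 25 N).
It fails at once if the bar is let snap down over the channel (faster than 0.25 m/s while still 5 mm or more above the canister's top) (velocity of joint collar below -0.25 m/s and value of joint collar above 0.01 m and angle between the y axis of clamp_bar and the y axis of cradle, either way round below 0.3 rad).
It fails at once if the canister is dropped or pressed hard into the saddles (over 35 N) (contact force between canister and cradle above 35 N).
It fails at once if another thing on the shelf is moved more than 20 mm (distance of any of pump_bottle, comb, trinket_bowl, cream_jar, balm_tin, brush_cup, hair_brush from where it was at the start of the episode above 0.02 m).
It also fails if it takes over 72 s, if anything falls off the work surface, if the arm or the gripper's body presses on something with over 40 N, if the wrist force passes 120 N, or if a joint passes its speed limit or range.

## Working session

There is one attempt and no reset: what is moved stays moved. The work goes in short steps, Python scripts to look and compute and a shell command to move; the robot and the scene stay as the last step left them, time stands still between calls to the robot, and variables do not carry over. Pictures are saved under pics/ and viewed, at most 13 in all, crops included, and the job is handed in when it is done.

```bash
mkdir -p pics; ls
cat > h.py <<'E'
from rig import bot, vision
import cv2, numpy as np
def snap(n,f):
    s=vision.snapshot(n); cv2.imwrite('pics/'+f+'.png',s['color'][:,:,::-1]); np.savez('pics/'+f+'.npz',K=s['intrinsics'],d=s['dist_coeffs'],R=s['R'],t=s['t']); return s
def ray(f,uv):
    c=np.load('pics/'+f+'.npz'); p=cv2.undistortPoints(np.array([[uv]],float),np.array(c['K']),np.array(c['d']))[0,0]
    R=c['R']; return -R.T@c['t'], R.T@np.array([p[0],p[1],1])
def at(f,uv,z):
    o,d=ray(f,uv); return o+d*(z-o[2])/d[2]
def proj(f,X):
    c=np.load('pics/'+f+'.npz'); return cv2.projectPoints(np.array(X,float).reshape(-1,1,3),cv2.Rodrigues(c['R'])[0],c['t'],c['K'],c['d'])[0][:,0]
def tri(obs):
    A=np.zeros((3,3));b=np.zeros(3)
    for f,uv in obs:
        o,d=ray(f,uv); d=d/np.linalg.norm(d); M=np.eye(3)-np.outer(d,d); A+=M;b+=M@o
    return np.linalg.solve(A,b)
E
python3 - <<'E'
from h import *
for n in ('scene','top'):
    snap(n,n+'0')
a=cv2.imread('pics/scene0.png');b=cv2.imread('pics/top0.png')
print(bot.read_state())
E
```

```text
pics
{'time_s': 0.1, 'joint_pos': array([-1.28099383e+00,  4.23773297e-01,  1.63058482e+00,  4.25854826e-05,
        1.08857323e+00, -1.89797872e-02]), 'joint_velocities': array([ 0.00103571, -0.00132895, -0.00321158, -0.00105364, -0.00115577,
       -0.00036588]), 'joint_efforts': array([-2.86419126e-04, -5.58428478e+01, -2.82444102e+01, -6.63524975e-05,
        2.98368272e-03,  3.59980197e-05]), 'eef_pos': array([ 0.18984976, -0.59497469,  0.23062917]), 'eef_rot': array([-6.65764794e-04,  9.88106642e-01,  1.53768706e-01, -7.16749422e-05]), 'wrist_force': array([ 0.07810243, -0.17520789, -0.50217096]), 'ft_torque': array([0.01876128, 0.0208322 , 0.01759569]), 'grip_force': 0.0, 'width': 0.08561042748799037}
```

View pics/top0.png

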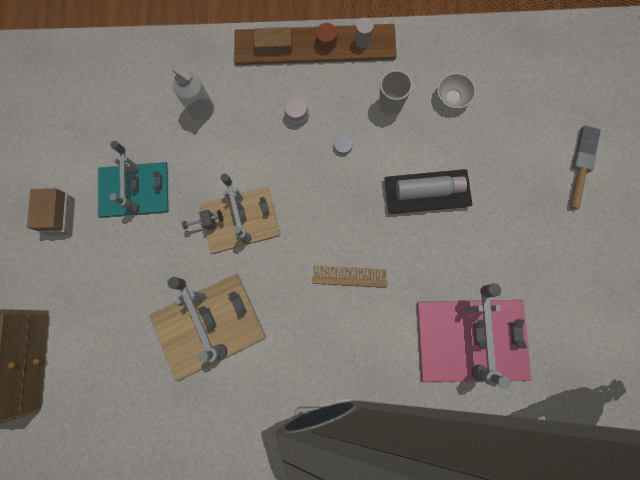

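View pics/scene0.png

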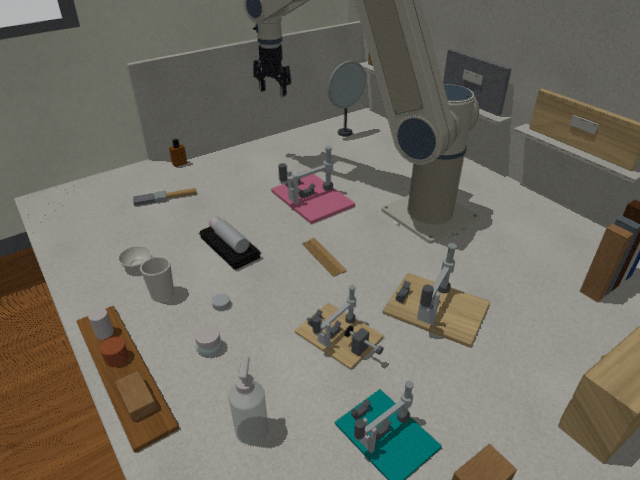

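Four things look like the cradle in the top picture: turquoise (133,190), pink (475,340), large plywood (208,327) and small plywood (240,218). The small plywood one fits: it is neither pink nor turquoise, it is the smaller of the remaining two, and it has a backstop at (205,220). The canister is on the black case at (430,188), with its cap to the right. I'll confirm in an enlarged crop.

Run:
```python
import cv2,numpy as np
a=cv2.imread('pics/top0.png')[165:260,175:290];b=cv2.imread('pics/top0.png')[160:220,375:480]
c=cv2.imread('pics/scene0.png')[275:370,285:395]
A=cv2.resize(a,None,fx=4,fy=4,interpolation=2); C=cv2.resize(c,None,fx=3,fy=3,interpolation=2);B=cv2.resize(b,None,fx=3,fy=3,interpolation=2)
o=np.zeros((585,800,3),np.uint8); o[:380,:460]=A;o[:285,465:795]=C;o[390:570,:315]=B
cv2.imwrite('pics/crop1.png',o)
```

```text
(no output)
```

View pics/crop1.png

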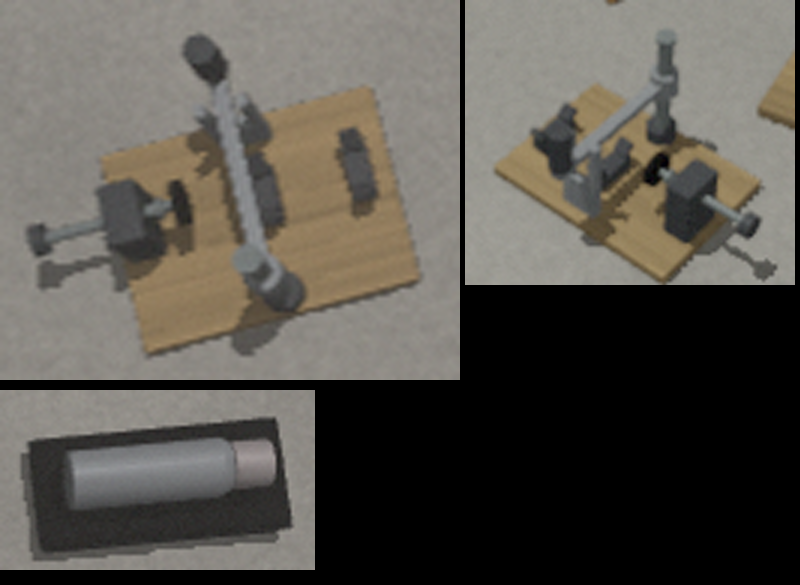

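The crop confirms the small plywood cradle. Its backstop and pad are on the left and its knob is at the top. The canister's base points left and its cap right. Next I'll fit the poses.

```bash
cat > fit.py <<'E'
from h import *
from scipy.optimize import least_squares
T=[((200.75,204.5),1,-1),((267.5,186.75),-1,-1),((280,235),-1,1),((212,253.5),1,1)]
S=[((295.7,332.3),-1,-1),((329,303.3),-1,1),((384,335.7),1,1),((351,369),1,-1)]
pts=[('top0',(238,229.5),(48,58,114)),('top0',(226,176.2),(48,-62,108)),('scene0',(352.3,287),(48,58,114)),('scene0',(316,316.5),(48,-62,108))]
def model(p):
    c,s=np.cos(p[2]),np.sin(p[2]); w=lambda q:[p[0]+c*q[0]-s*q[1],p[1]+s*q[0]+c*q[1],q[2]]
    r=[]
    for f,L in (('top0',T),('scene0',S)):
        for uv,a,b in L: r.append(proj(f,w((p[3]+a*.0825,p[4]+b*.061,.01)))[0]-uv)
    for f,uv,q in pts: r.append(proj(f,w(np.array(q)/1000))[0]-uv)
    return np.array(r).ravel()
a=at('top0',(240,218),0)
s=least_squares(model,[a[0],a[1],1.7,.04,0],x_scale=.01)
print(s.x.round(4)); print(s.fun.reshape(-1,2).round(1).tolist())
E
python3 fit.py
python3 - <<'E'
from h import *
px=lambda x,y:(x/3+375,(y-390)/3+160)
b=at('top0',px(69,481),.0525);c=at('top0',px(275,463),.0525);print(b,c,np.linalg.norm(b-c),(b+c)/2,np.arctan2(*(b-c)[[1,0]]))
print(at('top0',(220,215.75),.0465))
print([at('top0',u,0)[:2].round(3).tolist() for u in [(197,105),(296,112),(343,146),(350,276)]])
E
```

```text
[0.5496 0.1814 1.8103 0.0562 0.0092]
[[-1.9, -1.1], [-0.8, -1.2], [-0.8, -0.3], [-2.0, -0.5], [-1.2, -2.9], [-0.3, -1.8], [0.3, -1.2], [0.3, -2.0], [-0.5, -0.2], [-0.6, 0.6], [-0.9, -1.4], [-0.1, 0.4]]
[ 0.57399542 -0.1327246   0.0525    ] [ 0.58339438 -0.2852926   0.0525    ] 0.15285724158534966 [ 0.5786949 -0.2090086  0.0525   ] 1.6323236235993597
[0.52759136 0.26865037 0.0465    ]
[[0.819, 0.342], [0.793, 0.098], [0.703, -0.015], [0.389, -0.022]]
```

```bash
python3 -m pendant '[0,0,0,0.1,0.2,0.02,0, 0,0,0,0.2,0.4,0.04,0, 0,0,0,0.3,0.6,0.06,0, 0,0,0,0.4,0.8,0.08,0, 0,0,0,0.5,1,0.1,0]'
python3 -m pendant '[0,0,0,0.1,0.2,0,0, 0,0,0,0.2,0.4,0,0, 0,0,0,0.3,0.6,0,0, 0,0,0,0.4,0.8,0,0, 0,0,0,0.5,1,0,0]' >/dev/null
python3 -m pendant '[0,0,0,0.1,0.2,0,0, 0,0,0,0.2,0.4,0,0, 0,0,0,0.3,0.6,0,0, 0,0,0,0.4,0.8,0,0, 0,0,0,0.5,1,0,0]' >/dev/null
python3 -m pendant '[0,0,0,0.1,0.2,0,0, 0,0,0,0.2,0.4,0,0, 0,0,0,0.3,0.6,0,0, 0,0,0,0.4,0.8,0,0, 0,0,0,0.5,1,0,0]'
```

```text
time_s: 0.52
eef_pos: [0.2401, -0.4942, 0.241]
eef_rot: [-0.0, 0.988, 0.154, -0.0]
wrist_force: [0.7, 0.8, -0.2]
width: 0.0853
grip_force: 0.0
time_s: 1.77
eef_pos: [0.3901, -0.1943, 0.2412]
eef_rot: [-0.0, 0.988, 0.154, -0.0]
wrist_force: [0.4, 0.1, 0.4]
width: 0.0851
grip_force: 0.0
```

```bash
python3 -m pendant '[0,0,0,0.1,0.2,0,0, 0,0,0,0.2,0.4,0,0, 0,0,0,0.3,0.6,0,0, 0,0,0,0.4,0.8,0,0, 0,0,0,0.5,1,0,0]' >/dev/null
python3 -m pendant '[0,0,0,0.1,0.2,0,0, 0,0,0,0.2,0.4,0,0, 0,0,0,0.3,0.6,0,0, 0,0,0,0.4,0.8,0,0, 0,0,0,0.5,1,0,0]' >/dev/null
python3 -m pendant '[0,0,0,0.1,0.2,0,0, 0,0,0,0.2,0.4,0,0, 0,0,0,0.3,0.6,0,0, 0,0,0,0.4,0.8,0,0, 0,0,0,0.5,1,0,0]' >/dev/null
python3 -m pendant '[0,0,-0.02,0.1,0.2,0,0, 0,0,-0.04,0.2,0.4,0,0, 0,0,-0.06,0.3,0.6,0,0, 0,0,-0.07,0.3,0.7,0,0, 0,0,-0.07,0.3,0.7,0,0]'
python3 - <<'E'
from h import *
snap('wrist','w1')
c=np.load('pics/w1.npz');print(-c['R'].T@c['t'],c['R'],c['d'],c['K'][0,0])
print(proj('w1',[[.5985,.2427,.108],[.5496,.1814,.0465]]))
E
```

```text
time_s: 3.43
eef_pos: [0.57, 0.1764, 0.2408]
eef_rot: [-0.0, 0.993, 0.118, -0.0]
wrist_force: [-0.3, 0.3, -1.0]
width: 0.0855
grip_force: 0.0
[0.63895165 0.19339741 0.38327389] [[ 0.23405153 -0.9722233  -0.00131905]
 [-0.93307787 -0.22500842  0.28060095]
 [-0.27310358 -0.0644443  -0.95982361]] [-0.00161957  0.          0.          0.          0.        ] 356.99849933320826
[[239.51165219 172.40323038]
 [305.31936078 230.13963644]]
```

View pics/w1.png

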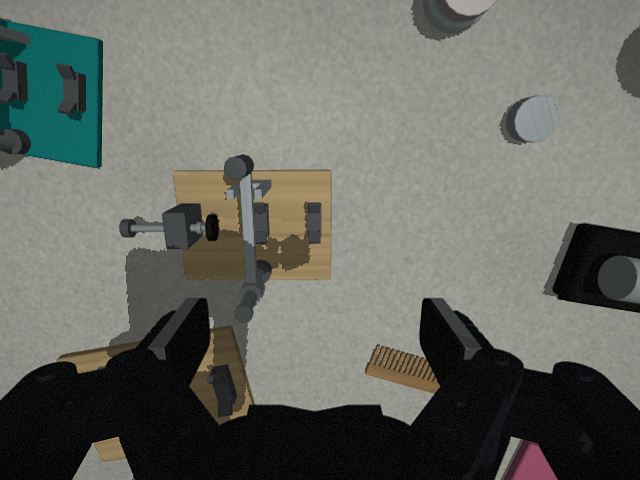

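The picture shows the small cradle. Its plate corners are at (174,170), (331,170), (331,279) and (185,280), the knob top is near (239,165), the post top near (245,313) and the pad near (212,227). I'll enlarge it for finer readings.

Run:
```python
import cv2
a=cv2.imread('pics/w1.png')[145:335,160:345]
a=cv2.convertScaleAbs(a,alpha=1.6)
cv2.imwrite('pics/w1c.png',cv2.resize(a[:, :],None,fx=3,fy=3,interpolation=cv2.INTER_CUBIC))
```

```text
(no output)
```

View pics/w1c.png

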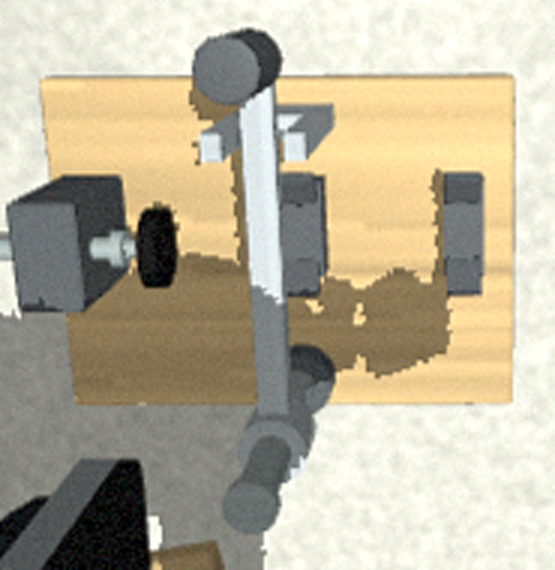

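```bash
cat > fit2.py <<'E'
from h import *
from scipy.optimize import least_squares
px=lambda x,y:np.array((x/3-.33+160,y/3-.33+145))
PL=[(px(41,76),1,-1),(px(515,75),-1,-1),(px(513,403),-1,1),(px(76,403),1,1)]
pts=[(px(226,69),(48,-62,108)),(px(251,507),(48,58,114)),(px(252,147),(48,-38,80)),(px(47.5,257),(119,0,60))]
def W(p,q):
    c,s=np.cos(p[2]),np.sin(p[2]); return [p[0]+c*q[0]-s*q[1],p[1]+s*q[0]+c*q[1],q[2]]
def model(p):
    r=[proj('w1',W(p,(p[3]+a*.0825,p[4]+b*.061,.01)))[0]-uv for uv,a,b in PL]
    r+=[proj('w1',W(p,np.array(q)/1000))[0]-uv for uv,q in pts]
    return np.array(r).ravel()
if __name__=='__main__':
    s=least_squares(model,[.55,.18,1.81,.056,.01],x_scale=.01); p=s.x
    print(p.round(4),s.fun.reshape(-1,2).round(1).tolist())
    f=at('w1',px(164,247),.0465)-[p[0],p[1],0]; c,t=np.cos(p[2]),np.sin(p[2]); print('pad',c*f[0]+t*f[1],-t*f[0]+c*f[1])
    print('knob',W(p,(.048,-.062,.09)),'post',W(p,(.048,.058,.114)))
    post=np.array(W(p,(.048,.058,.114)))
    for th in np.radians(np.arange(0,78,6)):
        a=p[2]+th; k=post[:2]+.12*np.array([np.sin(a),-np.cos(a)]); print(round(np.degrees(th)),((k-np.array(W(p,(.048,-.062,0)))[:2])*1000).round(1),k.round(4))
E
python3 fit2.py
```

```text
[0.5524 0.1851 1.8104 0.0522 0.0095] [[-1.0, -0.1], [0.9, -0.3], [0.4, 0.2], [-0.3, 0.6], [0.3, 0.0], [-0.2, 0.2], [0.5, -0.3], [-0.6, 0.2]]
pad 0.08563957256499365 0.00015756403343659964
knob [np.float64(0.6012224113748819), np.float64(0.2464543299951092), 0.09] post [np.float64(0.4846511969959979), np.float64(0.21797360004954275), 0.114]
0 [0. 0.] [0.6012 0.2465]
6 [-3.6 12. ] [0.5976 0.2585]
12 [-8.5 23.6] [0.5928 0.2701]
18 [-14.5  34.6] [0.5867 0.2811]
24 [-21.7  45. ] [0.5796 0.2914]
30 [-29.9  54.5] [0.5714 0.3009]
36 [-39.   63.1] [0.5622 0.3095]
42 [-49.   70.7] [0.5522 0.3171]
48 [-59.7  77.2] [0.5415 0.3237]
54 [-71.1  82.6] [0.5301 0.329 ]
60 [-83.   86.7] [0.5183 0.3332]
66 [-95.2  89.6] [0.506  0.3361]
72 [-107.6   91.2] [0.4936 0.3376]
```

```bash
python3 -m pendant '[0,0,0,0.1,0.2,0,0, 0,0,0,0.2,0.45,-0.2,0, 0,0,0,0.31,0.7,-0.5,0, 0,0,0,0.31,0.7,-0.8,0, 0,0,0,0.31,0.7,-0.9,0]'
python3 -m pendant '[0,0,0,0,0,-0.2,0, 0,0,0,0,0,-0.4,0, 0,0,0,0,0,-0.6,0, 0,0,0,0,0,-0.72,0.3, 0,0,0,0,0,-0.72,0.6]' 30
python3 -m pendant '[0,0,0,0,0,0,0.7, 0,0,0,0,0,0,0.8, 0,0,0,0,0,0,0.9, 0,0,0,0,0,0,1, 0,0,0,0,0,0,1]'
```

```text
time_s: 3.9
eef_pos: [0.5985, 0.2437, 0.1468]
eef_rot: [0.001, 0.993, 0.118, -0.003]
wrist_force: [-1.7, -0.9, -0.4]
width: 0.0852
grip_force: 0.0
time_s: 4.32
eef_pos: [0.5991, 0.2427, 0.0771]
eef_rot: [0.001, 0.993, 0.117, -0.002]
wrist_force: [-0.5, 0.2, 0.3]
width: 0.0641
grip_force: 0.0
time_s: 4.73
eef_pos: [0.6019, 0.2449, 0.0806]
eef_rot: [-0.0, 0.993, 0.118, 0.001]
wrist_force: [2.5, -0.4, 2.4]
width: 0.0167
grip_force: 30.9
```

```bash
python3 -m pendant '[0,0,0,0,0,0.03,1, 0,0,0,0,0,0.1,1, 0,0,0,0,0,0.18,1, 0,0,0,0,0,0.25,1, 0,0,0,0,0,0.25,1]' 45
```

```text
time_s: 5.15
eef_pos: [0.6011, 0.2447, 0.1056]
eef_rot: [-0.0, 0.993, 0.118, 0.0]
wrist_force: [3.5, 1.6, -8.9]
width: 0.0162
grip_force: 44.0
```

```bash
python3 -c "
from h import *
s=bot.read_state();print(s['eef_pos'],s['wrist_force'],s['width'])
snap('top','t2')
a=cv2.imread('pics/t2.png')[165:260,175:290];cv2.imwrite('pics/t2c.png',cv2.resize(a,None,fx=5,fy=5,interpolation=2))"
```

```text
[0.601144   0.24469717 0.10556309] [ 3.48302648  1.58913572 -8.88005011] 0.01622095097458807
```

```bash
python3 -m pendant '[0,0,0.1,-0.036,0.12,0,1, 0,0,0.2,-0.085,0.236,0,1, 0,0,0.3,-0.145,0.346,0,1, 0,0,0.4,-0.217,0.45,0,1, 0,0,0.5,-0.299,0.545,0,1]'
python3 -m pendant '[0,0,0.1,-0.091,0.086,0,1, 0,0,0.2,-0.191,0.162,0,1, 0,0,0.3,-0.298,0.227,0,1, 0,0,0.4,-0.412,0.281,0,1, 0,0,0.5,-0.531,0.322,0,1]'
python3 -m pendant '[0,0,0.1,-0.122,0.029,0,1, 0,0,0.2,-0.246,0.045,0,1, 0,0,0.2,-0.246,0.045,0,1, 0,0,0.2,-0.246,0.045,0,1, 0,0,0.2,-0.246,0.045,0,1]'
```

```text
time_s: 5.62
eef_pos: [0.5713, 0.3, 0.1041]
eef_rot: [-0.0, 0.928, 0.373, 0.001]
wrist_force: [4.1, 2.5, -8.7]
width: 0.0163
grip_force: 44.1
time_s: 6.03
eef_pos: [0.5177, 0.3325, 0.1042]
eef_rot: [-0.0, 0.8, 0.6, 0.001]
wrist_force: [3.7, 3.9, -8.8]
width: 0.0167
grip_force: 44.1
time_s: 6.45
eef_pos: [0.4917, 0.3365, 0.1038]
eef_rot: [-0.001, 0.735, 0.679, -0.001]
wrist_force: [-1.3, 6.4, -8.7]
width: 0.0163
grip_force: 44.1
```

```bash
python3 -m pendant '[0,0,0,0,0,-0.08,1, 0,0,0,0,0,-0.16,1, 0,0,0,0,0,-0.22,1, 0,0,0,0,0,-0.25,1, 0,0,0,0,0,-0.25,0.5]'
python3 -m pendant '[0,0,0,0,0,0,0.5, 0,0,0,0,0,0,0.5, 0,0,0,0,0,0.2,0.5, 0,0,0,0,0,0.6,0.5, 0,0,0,0,0,1,0.5]'
python3 -m pendant '[0,0,0.03,0.02,-0.1,0.1,0.3, 0,0,0.06,0.04,-0.3,0.2,0, 0,0,0.1,0.06,-0.5,0.3,0, 0,0,0.13,0.1,-0.7,0.4,0, 0,0,0.13,0.15,-1,0.4,0]' >/dev/null
python3 -m pendant '[0,0,0,0.03,-0.2,0,0, 0,0,0,0.06,-0.4,0,0, 0,0,0,0.1,-0.6,0,0, 0,0,0,0.13,-0.8,0,0, 0,0,0,0.15,-1,0,0]' >/dev/null
python3 -m pendant '[0,0,0,0.03,-0.2,0,0, 0,0,0,0.06,-0.4,0,0, 0,0,0,0.1,-0.6,0,0, 0,0,0,0.13,-0.8,0,0, 0,0,0,0.15,-1,0,0]'
python3 -m pendant '[0,0,0,0.03,-0.2,0,0, 0,0,0,0.06,-0.4,0,0, 0,0,0,0.1,-0.6,0,0, 0,0,0,0.13,-0.8,0,0, 0,0,0,0.15,-1,0,0]'
python3 -m pendant '[0,0,0,0.03,-0.2,0,0, 0,0,0,0.06,-0.4,0,0, 0,0,0,0.1,-0.6,0,0, 0,0,0,0.13,-0.8,0,0, 0,0,0,0.15,-1,0,0]'
python3 - <<'E'
from h import *
snap('wrist','w2'); s=snap('top','t3'); print(bot.read_state()['eef_pos'])
a=cv2.resize(cv2.imread('pics/t3.png')[165:260,165:290],None,fx=3,fy=3,interpolation=2)
b=cv2.convertScaleAbs(cv2.imread('pics/w2.png'),alpha=1.5); b[:a.shape[0]//1*0]=0
o=np.zeros((600,800,3),np.uint8); o[:480,:640]=b; o[600-190:600,800-250:800]=cv2.resize(a,(250,190)); cv2.imwrite('pics/w2v.png',o)
E
```

```text
time_s: 6.87
eef_pos: [0.4933, 0.3364, 0.0793]
eef_rot: [-0.0, 0.734, 0.679, 0.0]
wrist_force: [-1.2, 0.0, 0.0]
width: 0.0277
grip_force: 0.0
time_s: 7.28
eef_pos: [0.492, 0.3345, 0.179]
eef_rot: [-0.0, 0.734, 0.679, -0.002]
wrist_force: [0.3, 0.1, 0.8]
width: 0.0424
grip_force: 0.0
time_s: 8.53
eef_pos: [0.5381, 0.0344, 0.2195]
eef_rot: [-0.0, 0.687, 0.727, -0.0]
wrist_force: [0.6, 0.9, -0.4]
width: 0.0855
grip_force: 0.0
time_s: 8.95
eef_pos: [0.5531, -0.0655, 0.2195]
eef_rot: [-0.0, 0.687, 0.727, -0.0]
wrist_force: [0.3, 0.2, -0.5]
width: 0.0854
grip_force: 0.0
time_s: 9.37
eef_pos: [0.568, -0.1654, 0.2194]
eef_rot: [-0.0, 0.687, 0.727, -0.0]
wrist_force: [-0.6, 0.2, -1.2]
width: 0.0855
grip_force: 0.0
[ 0.56821159 -0.16687339  0.21944629]
```

View pics/w2v.png

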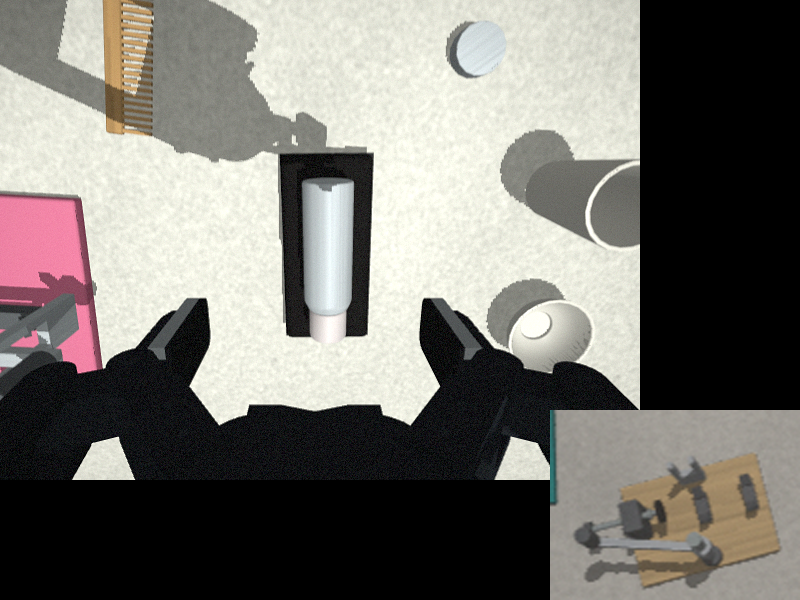

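The bar is well aside, as the inset shows. The canister's axis runs along column 328, with its base edge at row 179 and its cap end at row 342.

Run:
```python
from h import *
c=np.load('pics/w2.npz');print('cam',-c['R'].T@c['t'])
b=at('w2',(328.5,179),.0525);k=at('w2',(328,342),.0525);print('axis-z',b,k,np.linalg.norm(b-k),np.degrees(np.arctan2(*(b-k)[[1,0]])))
print('base top rim',at('w2',(328.5,179),.075),'base bottom',at('w2',(328.5,179),.03),'cap top',at('w2',(328,342),.0705),'cap bottom',at('w2',(328,342),.0345), 'shoulder',at('w2',(328,313),.0525))
s=bot.read_state();print(s['eef_pos'],s['eef_rot'],s['joint_pos'])
```

```text
cam [ 0.56371016 -0.09414557  0.36198858]
axis-z [ 0.5776549  -0.12979946  0.0525    ] [ 0.58791273 -0.28903669  0.0525    ] 0.1595672936132272 93.68581754973619
base top rim [ 0.57664111 -0.1272074   0.075     ] base bottom [ 0.57866869 -0.13239151  0.03      ] cap top [ 0.5865051  -0.27770174  0.0705    ] cap bottom [ 0.58932036 -0.30037165  0.0345    ] shoulder [ 0.58578933 -0.25741409  0.0525    ]
[ 0.56821159 -0.16687339  0.21944629] [ 3.04610756e-04  6.87498578e-01  7.26185603e-01 -2.86684852e-04] [-3.05348271e-01  3.89080358e-01  1.71426640e+00 -9.07957012e-04
  1.03794900e+00 -3.59605703e-01]
```

```bash
python3 -m pendant '[0,0,0.01,0.05,-0.2,-0.2,0, 0,0,0.01,0.1,-0.45,-0.4,0, 0,0,0.01,0.147,-0.45,-0.6,0, 0,0,0.01,0.147,-0.45,-0.8,0, 0,0,0.01,0.147,-0.45,-1,0]' 30
python3 -m pendant '[0,0,0,0,0,-0.2,0, 0,0,0,0,0,-0.4,0, 0,0,0,0,0,-0.6,0, 0,0,0,0,0,-0.75,0, 0,0,0,0,0,-0.83,0.2]' 30
python3 -m pendant '[0,0,0,0,0,0,0.3, 0,0,0,0,0,0,0.4, 0,0,0,0,0,0,0.5, 0,0,0,0,0,0,0.6, 0,0,0,0,0,0,0.7]'
python3 -m pendant '[0,0,0,0,0,0,0.8, 0,0,0,0,0,0,0.8, 0,0,0,0,0,0,0.8, 0,0,0,0,0,0,0.8, 0,0,0,0,0,0,0.8]'
```

```text
time_s: 9.88
eef_pos: [0.5827, -0.2091, 0.1185]
eef_rot: [-0.0, 0.683, 0.73, -0.0]
wrist_force: [-0.0, 0.4, 0.1]
width: 0.0851
grip_force: 0.0
time_s: 10.3
eef_pos: [0.5815, -0.2081, 0.0344]
eef_rot: [-0.002, 0.683, 0.731, -0.001]
wrist_force: [0.2, 0.5, 0.2]
width: 0.0755
grip_force: 0.0
time_s: 10.72
eef_pos: [0.5836, -0.2094, 0.0373]
eef_rot: [0.001, 0.683, 0.731, 0.0]
wrist_force: [-0.7, 0.0, 1.4]
width: 0.0441
grip_force: 31.0
time_s: 11.13
eef_pos: [0.5836, -0.2094, 0.0373]
eef_rot: [0.001, 0.683, 0.731, 0.0]
wrist_force: [-1.0, 1.2, 6.7]
width: 0.0439
grip_force: 31.4
```

```bash
python3 -m pendant '[0,0,0,0,0,0.05,0.8, 0,0,0,0,0,0.2,0.8, 0,0,0,0,0,0.45,0.8, 0,0,0,0,0,0.75,0.8, 0,0,0,0,0,1,0.8]'
python3 -m pendant '[0,0,0.03,-0.01,0.1,0.1,0.8, 0,0,0.06,-0.03,0.3,0.1,0.8, 0,0,0.1,-0.05,0.5,0.1,0.8, 0,0,0.13,-0.06,0.75,0.1,0.8, 0,0,0.165,-0.08,1,0.1,0.8]'
python3 -m pendant '[0,0,0,-0.02,0.2,0,0.8, 0,0,0,-0.03,0.4,0,0.8, 0,0,0,-0.05,0.6,0,0.8, 0,0,0,-0.06,0.8,0,0.8, 0,0,0,-0.08,1,0,0.8]'
python3 -m pendant '[0,0,0,-0.02,0.2,0,0.8, 0,0,0,-0.03,0.4,0,0.8, 0,0,0,-0.05,0.6,0,0.8, 0,0,0,-0.06,0.8,0,0.8, 0,0,0,-0.08,0.95,0,0.8]'
python3 -m pendant '[0,0,0,-0.02,0.2,0,0.8, 0,0,0,-0.03,0.4,0,0.8, 0,0,0,-0.05,0.6,0,0.8, 0,0,0,-0.05,0.8,0,0.8, 0,0,0,-0.05,0.8,0,0.8]'
python3 - <<'E'
from h import *
snap('wrist','w3'); 
print(bot.read_state())
b=cv2.convertScaleAbs(cv2.imread('pics/w3.png'),alpha=1.5)[60:460,120:520];cv2.imwrite('pics/w3v.png',cv2.resize(b,(600,600),interpolation=2))
E
```

```text
time_s: 11.55
eef_pos: [0.5828, -0.2092, 0.1375]
eef_rot: [-0.0, 0.683, 0.731, -0.0]
wrist_force: [1.1, -0.1, -1.3]
width: 0.0443
grip_force: 31.1
time_s: 11.97
eef_pos: [0.5741, -0.1078, 0.1456]
eef_rot: [-0.001, 0.616, 0.788, -0.0]
wrist_force: [0.3, 0.1, -2.6]
width: 0.0442
grip_force: 31.2
time_s: 12.38
eef_pos: [0.566, -0.0076, 0.1455]
eef_rot: [-0.001, 0.616, 0.787, -0.0]
wrist_force: [0.1, 0.2, -2.3]
width: 0.0439
grip_force: 31.2
time_s: 12.8
eef_pos: [0.5579, 0.0877, 0.1455]
eef_rot: [-0.001, 0.616, 0.788, -0.0]
wrist_force: [0.7, 0.3, -1.9]
width: 0.0435
grip_force: 31.2
time_s: 13.22
eef_pos: [0.5531, 0.169, 0.1456]
eef_rot: [-0.001, 0.616, 0.788, 0.0]
wrist_force: [-0.0, -0.4, -2.2]
width: 0.0441
grip_force: 31.1
{'time_s': 13.2667, 'joint_pos': array([2.73600676e-01, 4.67243907e-01, 1.79417627e+00, 2.43506611e-04,
       8.81342711e-01, 2.87513251e-02]), 'joint_velocities': array([-0.03584455, -0.00319698,  0.01118853, -0.01273885,  0.00506161,
       -0.01516664]), 'joint_efforts': array([ 1.13667592e+00, -5.46831071e+01, -2.43775463e+01,  1.76725122e-01,
       -3.66282428e-02,  2.07024766e-01]), 'eef_pos': array([0.55298043, 0.16760606, 0.14551236]), 'eef_rot': array([-4.22350009e-04,  6.15524147e-01,  7.88117804e-01, -4.15690811e-04]), 'wrist_force': array([-0.07290898, -0.00428874, -2.10526426]), 'ft_torque': array([-0.00040271, -0.03243255, -0.01690059]), 'grip_force': 31.14117443561554, 'width': 0.043986986940686014}
```

View pics/w3v.png

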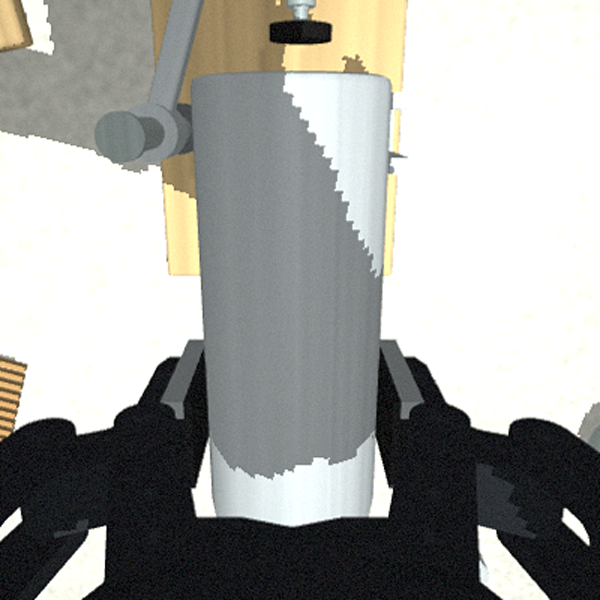

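Run:
```python
from h import *
p=[.5524,.1851,1.8104]; c,s=np.cos(p[2]),np.sin(p[2])
def cr(X): d=np.array(X)-[p[0],p[1],0]; return np.round([1000*(c*d[0]+s*d[1]),1000*(-s*d[0]+c*d[1]),1000*X[2]],1)
cam=np.load('pics/w3.npz'); print('cam',cr(-cam['R'].T@cam['t']))
e=bot.read_state()['eef_pos']; za=e[2]+.0152; print('tcp',cr(e))
u=lambda x,y:(x/1.5+120,y/1.5+60)
for z in(za,za+.0225,za-.0225): print('base',z.round(3),cr(at('w3',u(291,71.5),z)))
print('pad top rim',cr(at('w3',u(300,43),.0595)),cr(at('w3',u(300,22),.0595)),cr(at('w3',u(300,33),.0465)))
```

```text
cam [ 55.6   3.7 288.2]
tcp [-17.1   3.6 145.5]
base 0.161 [ 64.6   3.9 160.7]
base 0.183 [ 63.    3.9 183.2]
base 0.138 [ 66.1   4.  138.2]
pad top rim [82.3  0.6 59.5] [90.   0.7 59.5] [87.7  0.5 46.5]
```

```bash
python3 -m pendant '[0,0,-0.005,0.014,0.09,-0.1,0.8, 0,0,-0.005,0.014,0.09,-0.3,0.8, 0,0,-0.005,0.014,0.09,-0.5,0.8, 0,0,-0.005,0.014,0.09,-0.7,0.8, 0,0,-0.005,0.014,0.09,-0.9,0.8]'
python3 -m pendant '[0,0,0,0,0,-0.05,0.8, 0,0,0,0,0,-0.1,0.8, 0,0,0,0,0,-0.15,0.8, 0,0,0,0,0,-0.17,0.8, 0,0,0,0,0,-0.18,0.8]'
python3 - <<'E'
from h import *
s=bot.read_state(); e=s['eef_pos'];print(e,s['wrist_force'],s['ft_torque'])
p=[.5524,.1851,1.8104]; c,t=np.cos(p[2]),np.sin(p[2]);d=e-[p[0],p[1],0];print(c*d[0]+t*d[1],-t*d[0]+c*d[1])
E
```

```text
time_s: 13.68
eef_pos: [0.5549, 0.1744, 0.0545]
eef_rot: [-0.0, 0.619, 0.785, -0.0]
wrist_force: [0.3, -0.2, -1.5]
width: 0.0442
grip_force: 31.2
time_s: 14.1
eef_pos: [0.5559, 0.1748, 0.0387]
eef_rot: [0.0, 0.619, 0.785, 0.0]
wrist_force: [0.5, 0.2, -1.6]
width: 0.0439
grip_force: 31.3
[0.55587414 0.17480694 0.03866589] [ 0.52652928  0.23452503 -1.5845386 ] [-0.03482506 -0.00258507 -0.01176711]
-0.010823483257924784 -0.0009321679248329058
```

```bash
python3 -m pendant '[0,0,0,0,0,-0.01,0.8, 0,0,0,0,0,-0.02,0.8, 0,0,0,0,0,-0.03,0.8, 0,0,0,0,0,-0.04,0.8, 0,0,0,0,0,-0.04,0.8]'
python3 -m pendant '[0,0,0,0,0,-0.005,0.8, 0,0,0,0,0,-0.01,0.8, 0,0,0,0,0,-0.01,0.8, 0,0,0,0,0,-0.01,0.8, 0,0,0,0,0,-0.01,0.8]'
python3 -m pendant '[0,0,0,0,0,-0.005,0.8, 0,0,0,0,0,-0.01,0.8, 0,0,0,0,0,-0.01,0.8, 0,0,0,0,0,-0.01,0.8, 0,0,0,0,0,-0.01,0.8]'
```

```text
time_s: 14.52
eef_pos: [0.5555, 0.1748, 0.0344]
eef_rot: [0.0, 0.619, 0.785, 0.0]
wrist_force: [-0.7, -0.5, -2.4]
width: 0.0442
grip_force: 31.3
time_s: 14.93
eef_pos: [0.5555, 0.1748, 0.0333]
eef_rot: [-0.0, 0.619, 0.785, -0.0]
wrist_force: [0.2, -0.1, -1.8]
width: 0.0441
grip_force: 31.3
time_s: 15.35
eef_pos: [0.5555, 0.1748, 0.0323]
eef_rot: [-0.0, 0.619, 0.785, -0.0]
wrist_force: [0.6, 0.3, -1.8]
width: 0.0444
grip_force: 31.3
```

```bash
python3 -m pendant '[0,0,0,0,0,-0.005,0.8, 0,0,0,0,0,-0.01,0.8, 0,0,0,0,0,-0.01,0.8, 0,0,0,0,0,-0.01,0.8, 0,0,0,0,0,-0.01,0.8]' | grep -E 'pos|wrist'
python3 -m pendant '[0,0,0,0,0,-0.002,0.8, 0,0,0,0,0,-0.005,0.8, 0,0,0,0,0,-0.005,0.8, 0,0,0,0,0,-0.005,0.8, 0,0,0,0,0,-0.005,0.8]'| grep -E 'pos|wrist'
```

```text
eef_pos: [0.5555, 0.1748, 0.0316]
wrist_force: [-1.8, -0.5, 4.7]
eef_pos: [0.5555, 0.1748, 0.0315]
wrist_force: [-3.9, -0.7, 10.1]
```

```bash
python3 -m pendant '[0,0,0,-0.003,0,0.005,0.8, 0,0,0,-0.006,0,0.007,0.8, 0,0,0,-0.006,0,0.007,0.8, 0,0,0,-0.006,0,0.007,0.8, 0,0,0,-0.006,0,0.007,0.8]' | grep -E 'pos|wrist'
python3 -m pendant '[0,0,0,-0.004,0.015,0,0.8, 0,0,0,-0.008,0.033,0,0.8, 0,0,0,-0.012,0.05,0,0.8, 0,0,0,-0.017,0.068,0,0.8, 0,0,0,-0.017,0.068,0,0.8]'| grep -E 'pos|wrist'
python3 - <<'E'
from h import *
F=[]
for i in range(5):
    snap('wrist','w4'); s=bot.read_state(); F.append(s['wrist_force'])
print(np.mean(F,0),np.std(F,0)); e=s['eef_pos']
p=[.5524,.1851,1.8104]; c,t=np.cos(p[2]),np.sin(p[2]);d=e-[p[0],p[1],0];print(e,c*d[0]+t*d[1],-t*d[0]+c*d[1])
b=cv2.convertScaleAbs(cv2.imread('pics/w4.png'),alpha=1.6)[0:220,200:440];cv2.imwrite('pics/w4v.png',cv2.resize(b,(640,587),interpolation=2))
E
```

```text
eef_pos: [0.5549, 0.1748, 0.0313]
wrist_force: [-0.6, 0.0, -0.6]
eef_pos: [0.553, 0.182, 0.0314]
wrist_force: [0.1, 1.1, -1.3]
[ 0.07155362  0.33552958 -1.89852703] [0.37093386 0.12837571 0.40944385]
[0.55310183 0.18159604 0.03146227] -0.0035704118415909626 0.00014976904490640456
```

View pics/w4v.png

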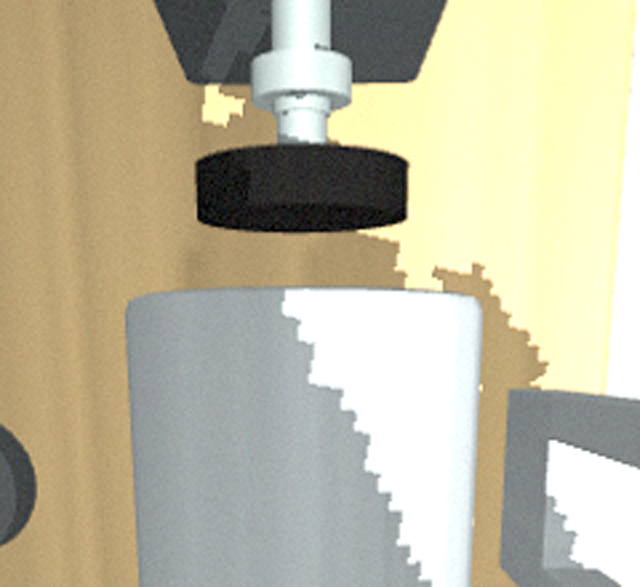

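Run:
```python
from h import *
p=[.5524,.1851,1.8104]; c,s=np.cos(p[2]),np.sin(p[2])
def cr(X): d=np.array(X)-[p[0],p[1],0]; return np.round([1000*(c*d[0]+s*d[1]),1000*(-s*d[0]+c*d[1]),1000*X[2]],1)
k=8/3
print('pad face bottom',cr(at('w4',(303/k+200,231/k),.0335)),'top',cr(at('w4',(303/k+200,206/k),.0595)),'rim',cr(at('w4',(303/k+200,289/k),.069)))
```

```text
pad face bottom [84.9  0.3 33.5] top [84.3  0.2 59.5] rim [75.   0.3 69. ]
```

```bash
cat > f.py <<'E'
from h import *
F=[]
for i in range(6):
    vision.snapshot('wrist'); s=bot.read_state(); F.append(s['wrist_force'])
p=[.5524,.1851,1.8104]; c,t=np.cos(p[2]),np.sin(p[2]);e=s['eef_pos'];d=e-[p[0],p[1],0];F=np.mean(F,0)
print('t',s['time_s'],'F along x,y,z',(c*F[0]+t*F[1]).round(2),(-t*F[0]+c*F[1]).round(2),F[2].round(2),'tcp',1000*(c*d[0]+t*d[1]).round(4),1000*(-t*d[0]+c*d[1]).round(4),e[2].round(4))
E
python3 -m pendant '[0,0,0,-0.003,0.014,0,0.8, 0,0,0,-0.007,0.028,0,0.8, 0,0,0,-0.01,0.042,0,0.8, 0,0,0,-0.014,0.056,0,0.8, 0,0,0,-0.017,0.068,0,0.8]'|grep wrist; python3 f.py
python3 -m pendant '[0,0,0,-0.001,0.005,0,0.8, 0,0,0,-0.002,0.01,0,0.8, 0,0,0,-0.002,0.01,0,0.8, 0,0,0,-0.002,0.01,0,0.8, 0,0,0,-0.002,0.01,0,0.8]'|grep wrist; python3 f.py
python3 -m pendant '[0,0,0,-0.001,0.005,0,0.8, 0,0,0,-0.002,0.01,0,0.8, 0,0,0,-0.002,0.01,0,0.8, 0,0,0,-0.002,0.01,0,0.8, 0,0,0,-0.002,0.01,0,0.8]'|grep wrist; python3 f.py
```

```text
wrist_force: [0.3, -0.9, -1.5]
t 17.9833 F along x,y,z 0.12 0.29 -2.17 tcp 3.4 0.1 0.0315
wrist_force: [0.1, 0.0, -1.3]
t 18.7 F along x,y,z -0.22 -0.01 -1.98 tcp 4.4 0.1 0.0315
wrist_force: [0.8, -0.5, -1.9]
t 19.4167 F along x,y,z 0.01 0.15 -2.19 tcp 5.5 0.1 0.0315
```

```bash
python3 -m pendant '[0,0,0,-0.001,0.005,0,0.8, 0,0,0,-0.002,0.01,0,0.8, 0,0,0,-0.002,0.01,0,0.8, 0,0,0,-0.002,0.01,0,0.8, 0,0,0,-0.002,0.01,0,0.8]'|grep wrist; python3 f.py
python3 -m pendant '[0,0,0,-0.001,0.005,0,0.8, 0,0,0,-0.002,0.01,0,0.8, 0,0,0,-0.002,0.01,0,0.8, 0,0,0,-0.002,0.01,0,0.8, 0,0,0,-0.002,0.01,0,0.8]'|grep wrist; python3 f.py
```

```text
wrist_force: [0.1, -1.4, -2.4]
t 20.1333 F along x,y,z -0.9 0.26 -2.2 tcp 6.5 0.0 0.0315
wrist_force: [-0.4, -1.4, -1.5]
t 20.85 F along x,y,z -0.89 0.45 -1.8 tcp 7.5 0.0 0.0315
```

```bash
python3 -m pendant '[0,0,0,-0.001,0.005,0,0.8, 0,0,0,-0.002,0.01,0,0.8, 0,0,0,-0.002,0.01,-0.002,0.8, 0,0,0,-0.002,0.01,-0.004,0.8, 0,0,0,-0.002,0.01,-0.004,0.8]'|grep wrist; python3 f.py
python3 -m pendant '[0,0,0,0,0,-0.002,0.8, 0,0,0,0,0,-0.004,0.8, 0,0,0,0,0,-0.004,0.8, 0,0,0,0,0,-0.004,0.8, 0,0,0,0,0,-0.004,0.8]'|grep wrist; python3 f.py
```

```text
wrist_force: [-1.7, -0.2, 1.0]
t 21.5667 F along x,y,z -0.82 2.07 2.29 tcp 8.5 -0.1 0.0313
wrist_force: [-4.2, -1.6, 7.6]
t 22.2833 F along x,y,z -0.9 4.03 7.36 tcp 8.5 -0.0 0.0312
```

```bash
python3 -m pendant '[0,0,0,-0.002,0,0.001,0.8, 0,0,0,-0.004,-0.001,0.002,0.8, 0,0,0,-0.004,-0.001,0.002,0.8, 0,0,0,-0.004,-0.001,0.002,0.8, 0,0,0,-0.004,-0.001,0.002,0.8]' 20|grep wrist; python3 f.py
python3 -m pendant '[0,0,0,0,0,0,0.45, 0,0,0,0,0,0,0.42, 0,0,0,0,0,0,0.38, 0,0,0,0,0,0,0.34, 0,0,0,0,0,0,0.3]'; python3 f.py
python3 - <<'E'
from h import *
snap('wrist','w5')
b=cv2.convertScaleAbs(cv2.imread('pics/w5.png'),alpha=1.6)[0:300,120:520];cv2.imwrite('pics/w5v.png',cv2.resize(b,(800,600),interpolation=2))
E
```

```text
wrist_force: [-1.0, -1.8, 5.6]
t 23.0 F along x,y,z -0.53 2.3 5.68 tcp 8.5 -0.1 0.0313
time_s: 23.42
eef_pos: [0.5501, 0.1933, 0.0308]
eef_rot: [-0.0, 0.619, 0.785, 0.0]
wrist_force: [-0.3, 0.5, -0.5]
width: 0.0596
grip_force: 0.0
t 23.7167 F along x,y,z 0.21 0.12 -0.32 tcp 8.5 0.3 0.0309
```

View pics/w5v.png

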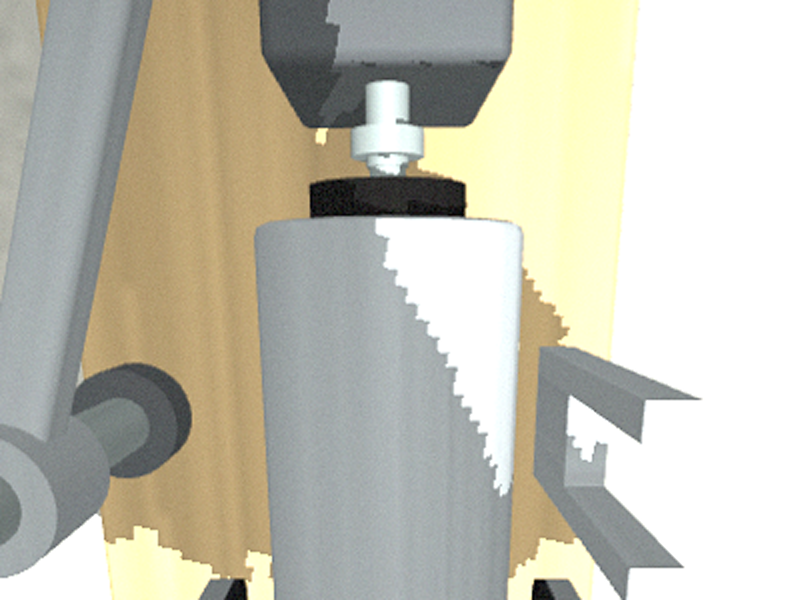

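```bash
python3 -m pendant '[0,0,0,0,0,0.1,0.3, 0,0,0,0,0,0.3,0.3, 0,0,0,0,0,0.55,0.3, 0,0,0,0,0,0.8,0.3, 0,0,0,0,0,1,0.3]' 45 | grep -E 'pos|wrist'
python3 -m pendant '[0,0,-0.06,0,0,0.2,0.4, 0,0,-0.12,-0.1,0.2,0.3,0.4, 0,0,-0.18,-0.2,0.5,0.3,0.4, 0,0,-0.24,-0.3,0.75,0.3,0.4, 0,0,-0.3,-0.4,1,0.3,0.4]'| grep -E 'pos|wrist'
python3 -m pendant '[0,0,0,-0.08,0.2,0,0.4, 0,0,0,-0.17,0.43,0,0.4, 0,0,0,-0.17,0.43,-0.2,0.4, 0,0,0,-0.17,0.43,-0.4,0.4, 0,0,0,-0.17,0.43,-0.4,0.4]'
python3 - <<'E'
from h import *
snap('wrist','w6'); print(bot.read_state()['eef_pos'])
E
```

```text
eef_pos: [0.5505, 0.1934, 0.1333]
wrist_force: [0.6, -0.1, 0.3]
eef_pos: [0.5098, 0.2944, 0.1623]
wrist_force: [0.9, 0.3, 0.2]
time_s: 25.02
eef_pos: [0.4908, 0.3356, 0.1185]
eef_rot: [-0.0, 0.734, 0.679, -0.002]
wrist_force: [-0.6, -0.3, -0.4]
width: 0.0508
grip_force: 0.0
[0.49166093 0.33570579 0.11994426]
```

```bash
python3 -m pendant '[0,0,0,0.015,0.008,-0.1,0.4, 0,0,0,0.015,0.008,-0.2,0.4, 0,0,0,0.015,0.008,-0.3,0.4, 0,0,0,0.015,0.008,-0.41,0.4, 0,0,0,0.015,0.008,-0.41,0.5]' 
python3 -m pendant '[0,0,0,0,0,0,0.6, 0,0,0,0,0,0,0.7, 0,0,0,0,0,0,0.8, 0,0,0,0,0,0,1, 0,0,0,0,0,0,1]' 45
python3 -m pendant '[0,0,0,0,0,0.03,1, 0,0,0,0,0,0.1,1, 0,0,0,0,0,0.18,1, 0,0,0,0,0,0.25,1, 0,0,0,0,0,0.25,1]'
```

```text
time_s: 25.48
eef_pos: [0.4934, 0.336, 0.0775]
eef_rot: [-0.0, 0.734, 0.679, -0.002]
wrist_force: [0.1, -0.3, -1.2]
width: 0.0429
grip_force: 0.0
time_s: 25.9
eef_pos: [0.4948, 0.3373, 0.0804]
eef_rot: [0.0, 0.734, 0.679, 0.0]
wrist_force: [0.4, -0.1, 0.7]
width: 0.0164
grip_force: 43.8
time_s: 26.32
eef_pos: [0.4944, 0.3367, 0.106]
eef_rot: [0.0, 0.734, 0.679, -0.0]
wrist_force: [1.5, -1.9, -10.0]
width: 0.0167
grip_force: 44.0
```

```bash
python3 -m pendant '[0,0,-0.1,0.124,-0.016,0,1, 0,0,-0.2,0.246,-0.045,0,1, 0,0,-0.3,0.365,-0.086,0,1, 0,0,-0.4,0.479,-0.14,0,1, 0,0,-0.5,0.586,-0.205,0,1]'
python3 -m pendant '[0,0,-0.1,0.1,-0.076,0,1, 0,0,-0.2,0.192,-0.162,0,1, 0,0,-0.3,0.274,-0.257,0,1, 0,0,-0.4,0.345,-0.36,0,1, 0,0,-0.5,0.406,-0.47,0,1]'
python3 -m pendant '[0,0,-0.05,0.025,-0.057,0,1, 0,0,-0.1,0.048,-0.116,0,1, 0,0,-0.15,0.068,-0.176,0,1, 0,0,-0.2,0.084,-0.236,0,1, 0,0,-0.2,0.084,-0.236,0,1]'
python3 - <<'E'
from h import *
snap('top','t4');snap('scene','s4');snap('wrist','w7');s=bot.read_state();print(s['eef_pos'],s['wrist_force'])
a=cv2.resize(cv2.imread('pics/t4.png')[160:265,175:290],(400,365),interpolation=2);b=cv2.resize(cv2.imread('pics/s4.png')[240:370,285:395],(400,473),interpolation=2)
c=cv2.convertScaleAbs(cv2.imread('pics/w7.png'),alpha=1.5)
o=np.zeros((600,800,3),np.uint8);o[:365,:400]=a;o[:473,400:]=b;o[370:600,:400]=cv2.resize(c[:368,:],(400,230));cv2.imwrite('pics/v4.png',o)
E
```

```text
time_s: 26.73
eef_pos: [0.5528, 0.3158, 0.1043]
eef_rot: [0.0, 0.886, 0.463, -0.001]
wrist_force: [-1.8, -2.6, -8.2]
width: 0.0168
grip_force: 44.0
time_s: 27.15
eef_pos: [0.5929, 0.2685, 0.104]
eef_rot: [0.0, 0.976, 0.218, -0.002]
wrist_force: [-3.6, -1.7, -8.7]
width: 0.0167
grip_force: 44.1
time_s: 27.57
eef_pos: [0.6011, 0.2446, 0.1041]
eef_rot: [0.0, 0.993, 0.116, -0.001]
wrist_force: [-2.2, -1.6, -8.2]
width: 0.0168
grip_force: 44.1
[0.60091601 0.24564434 0.10424249] [-4.20595776 -2.78956743 -8.79442154]
```

View pics/v4.png

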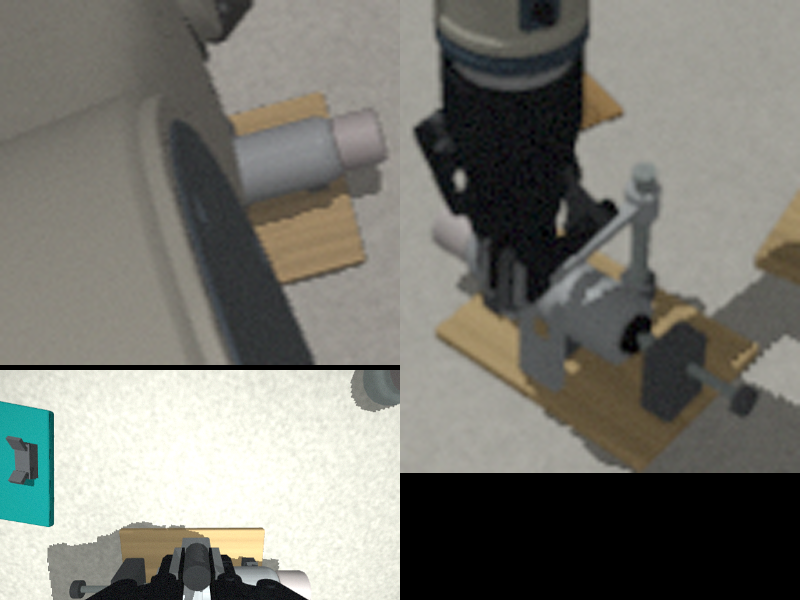

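```bash
python3 -m pendant '[0,0,0,0,0,-0.03,1, 0,0,0,0,0,-0.06,1, 0,0,0,0,0,-0.09,1, 0,0,0,0,0,-0.12,1, 0,0,0,0,0,-0.14,1]'
python3 -m pendant '[0,0,0,0,0,-0.01,1, 0,0,0,0,0,-0.02,1, 0,0,0,0,0,-0.03,1, 0,0,0,0,0,-0.03,1, 0,0,0,0,0,-0.03,1]'
python3 -m pendant '[0,0,0,0,0,-0.005,1, 0,0,0,0,0,-0.01,1, 0,0,0,0,0,-0.01,1, 0,0,0,0,0,-0.01,1, 0,0,0,0,0,-0.01,1]'
```

```text
time_s: 28.13
eef_pos: [0.601, 0.2459, 0.0903]
eef_rot: [0.0, 0.993, 0.118, -0.001]
wrist_force: [-5.2, -3.2, -7.9]
width: 0.0168
grip_force: 44.3
time_s: 28.55
eef_pos: [0.601, 0.2459, 0.0875]
eef_rot: [0.0, 0.993, 0.118, -0.001]
wrist_force: [-4.3, -3.3, -7.3]
width: 0.0165
grip_force: 44.3
time_s: 28.97
eef_pos: [0.601, 0.2459, 0.0866]
eef_rot: [0.0, 0.993, 0.118, -0.001]
wrist_force: [-5.4, -3.3, -6.6]
width: 0.0166
grip_force: 44.3
```

```bash
python3 -m pendant '[0,0,0,0,0,-0.005,1, 0,0,0,0,0,-0.01,1, 0,0,0,0,0,-0.01,1, 0,0,0,0,0,-0.01,1, 0,0,0,0,0,-0.01,1]'|grep -E 'pos|wrist'
python3 -m pendant '[0,0,0,0,0,-0.002,1, 0,0,0,0,0,-0.005,1, 0,0,0,0,0,-0.005,1, 0,0,0,0,0,-0.005,1, 0,0,0,0,0,-0.005,1]'|grep -E 'pos|wrist'
```

```text
eef_pos: [0.6011, 0.246, 0.0859]
wrist_force: [-6.4, -2.9, -4.6]
eef_pos: [0.6011, 0.2461, 0.0857]
wrist_force: [-7.0, -3.0, -3.3]
```

```bash
python3 -m pendant '[0,0,0,0,0,-0.003,1, 0,0,0,0,0,-0.006,1, 0,0,0,0,0,-0.008,1, 0,0,0,0,0,-0.008,1, 0,0,0,0,0,-0.008,1]'|grep -E 'pos|wrist'
python3 -m pendant '[0,0,0,0,0,0,0.8, 0,0,0,0,0,0,0.7, 0,0,0,0,0,0,0.6, 0,0,0,0,0,0,0.5, 0,0,0,0,0,0,0.5]'|grep -E 'pos|wrist|width'
python3 -m pendant '[0,0,0,0,0,0,0.5, 0,0,0,0,0,0.1,0.5, 0,0,0,0,0,0.4,0.5, 0,0,0,0,0,0.7,0.5, 0,0,0,0,0,1,0.5]'|grep -E 'pos|wrist|width'
python3 -m pendant '[0,0,0,-0.1,-0.2,0.1,0.5, 0,0,0,-0.2,-0.4,0.2,0.5, 0,0,0,-0.3,-0.6,0.3,0.5, 0,0,0,-0.4,-0.8,0.4,0.5, 0,0,0,-0.4,-0.8,0.4,0.5]'|grep -E 'pos|wrist|width'
python3 - <<'E'
from h import *
snap('wrist','w8');snap('scene','s8')
b=cv2.resize(cv2.imread('pics/s8.png')[265:370,285:395],(400,382),interpolation=2)
c=cv2.convertScaleAbs(cv2.imread('pics/w8.png'),alpha=1.4)[60:360,140:540]
o=np.zeros((382,800,3),np.uint8);o[:,400:]=b;o[:300,:400]=c;cv2.imwrite('pics/v8.png',o)
E
```

```text
eef_pos: [0.6012, 0.2461, 0.0854]
wrist_force: [-6.9, -4.2, 0.4]
eef_pos: [0.6034, 0.2467, 0.0856]
wrist_force: [0.6, -0.2, -0.3]
width: 0.043
eef_pos: [0.602, 0.2459, 0.1861]
wrist_force: [0.4, 0.4, -0.0]
width: 0.0429
eef_pos: [0.5615, 0.1635, 0.2273]
wrist_force: [1.0, 0.3, 0.1]
width: 0.0428
```

View pics/v8.png

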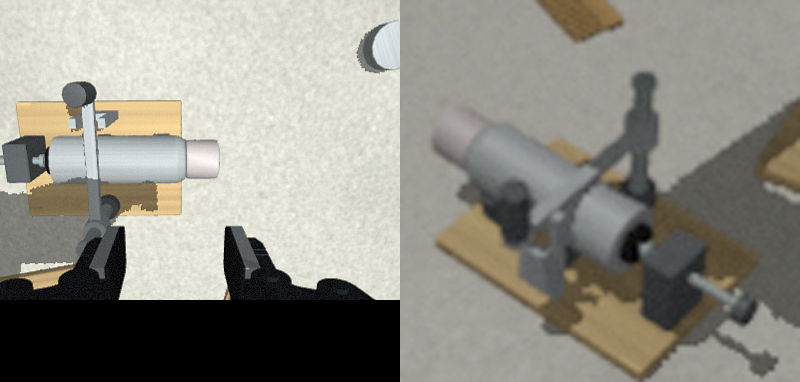

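The bar lies in the fork across the canister, the base is against the pad, and the gripper is clear, so I'm handing the job in.

```bash
python3 -c "
from rig import bot
print(bot.close_job())"
```

```text
the job is handed in; nothing more can be done
None
```

The canister is in the small plywood cradle, base lightly pressing the sprung pad and bar resting across it in the fork; the job was handed in at about 30 of the 72 s, but `close_job()` gave no verdict.

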